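# Change the bench supply over through centre off, shifting the lock block

## Task

Change the jeweller's bench supply over from the flex-shaft motor (left, blue) to the polishing spindle (right, yellow): bring the switch lever upright to centre off, let go of it and pause there two seconds. With the lever left at off, move the red lock block from the yellow end of the rail to the blue end, astride the rail, square and fully down on the blue field, and let go of it; only then push the lever fully over to the right and let go. Leave everything else on the bench where it is.

Things in the scene. Friction and masses are not known exactly. Their poses are not given: they have to be found in the camera images.
- changeover: the bench changeover box, fixed to the bench: grey, 130 mm (x) by 250 mm (y), top deck 80 mm above the bench, on a dark 150 x 270 x 12 mm foot. Origin: centre of its underside on the bench. Its y points to its left end (blue), -y to its right end (yellow), -x to its front, facing the robot. It is turned by up to 0.6 rad either way
- rail_mid (a point): middle of the deck (80 mm above the bench), turned as the box. Along y here runs a slotted dark rail, 25 mm wide, 14 mm high, from y = -105 to +105 mm; beyond each end is an end stop, 14 mm high, 50 mm wide, its inner face 107 mm from here. The lever comes up through the slot here; a white line marks centre off
- lever (a joint): angle of the lever (rad): 0 upright (centre off); negative leans to the box's left (+y, blue), positive to its right (-y, yellow); end stops at -0.72 and +0.72. Its axis is level, along the box's x, 70 mm above the box's origin. Stiff (about 2.5 N at the knob), no spring, no detent: it stays where it is left
- knob (a point): centre of the lever's black barrel knob, 85 mm from the lever's axis (155 mm above the bench when upright). The barrel is 28 mm in diameter, 36 mm long, its length along the box's x, so it can be pinched end to end from above while the lever swings. The steel stem below it is 10 mm thick
- lock_center (a point): centre, half-way up, of the loose red lock block (0.2 kg; 68 mm high, 60 mm along its x, 44 mm along its y): an upside-down U, two 13 mm legs with a channel 34 mm wide, 18 mm deep, along its y, that straddles the rail. The top 40 mm is a fin to hold, 24 mm thick (x), 36 mm long (y). Seated, it stands on the deck, this point is 114 mm above the bench and its axes line up with the box's
- left_place (a point): deck-level point (80 mm above the bench) at the middle of the blue 50 mm long field, the lock block's place at the left end of the rail, 75 mm from the lever. The block stands on the field when its centre is within 20 mm of here along the rail
- right_place (a point): the same at the right end, yellow field, 75 mm from the lever, where the lock block stands at the start
- pliers: a pair of black-handled pliers lying flat in front of the box (about 135 x 60 x 14 mm). Origin: underside, at its pivot; jaws along its x. Bystander, loose
- red_pliers: a pair of orange-handled pliers lying flat to the left of the box (about 135 x 60 x 14 mm). Origin: underside, at its pivot; jaws along its x. Bystander, loose
- wire_coil: a flat brass ring of wire stock, 100 mm across, 12 mm high, behind the box. Origin: centre of its underside. Bystander, loose
- spool: a light wooden thread spool standing to the right of the box, 44 mm across, 55 mm high. Origin: centre of its underside. Bystander, loose
- stone_dish: a white ceramic dish, 130 mm across, 22 mm high, behind the box. Origin: centre of its underside. Bystander, loose
- hammer: a 200 mm hammer lying on the bench at the right. Origin: underside, handle to its -x. Bystander, loose
- bench_block: a steel bench block 65 x 65 x 20 mm on the bench at the left. Origin: centre of its underside. Bystander, loose
Mind the look-alikes: they are no part of the job. Of the things that look like the part that bears lock_center, the smallest one is meant.

How it is judged:
By the outcome, as a careful person would: the job done as asked, in the order asked, and still so for the second after the job is handed in, with the robot touching nothing.
It also fails if it takes over 64 s, if anything falls off the work surface, if the arm or the gripper's body presses on something with over 40 N, if the wrist force passes 120 N, or if a joint passes its speed limit or range.

## Robot

A 6-joint arm with a two-finger parallel gripper is mounted at the origin on the work surface. World frame = base frame: x ahead of the robot, y to its left, z up, the work surface at z = 0. Lengths are in m, angles in rad, forces in N, time in s.
With the tool pointing down it reaches from about 0.3 to 0.75 m from the base axis. Payload 8.5 kg.
Tool frame: the origin (TCP) lies midway between the tips of the shut fingers; the grasp point (between the pads) lies 19 mm behind it; z points along the fingers, y is the line along which they close (so a half turn about z gives the same grasp; the last joint's range is limited). The gripper opens to 85 mm and grips with 20 to 120 N. Pads are 22 mm wide; open, the fingers measure 114 mm over their backs; the gripper's body (76 mm by 85 mm) begins 54 mm behind the grasp point. The pads swing forward as they close: fully open they stand 13 mm farther back than shut.
Start: joints at [0.889, 0.381, 1.297, -0, 1.464, -0.215], TCP at [0.248, 0.491, 0.231] pointing down, gripper open.
Joint ranges: [-3.11, 3.11], [-0.89, 2.33], [0.22, 2.48], [-1.42, 4.56], [0.17, 2.85], [-2.88, 2.88]. Speed limits (rad/s): [2.39, 2.39, 3.14, 3.14, 3.14, 3.14].

## Interface

Orientations are given as a rotation vector (axis times angle).
In Python, from station import manip gives the robot as it stands.
- The arm moves only by the shell command python3 -m inch 'ROWS' [OPENING] [FORCE]. ROWS is a JSON object of lists of equal length, an entry for each row: "travel": the shift along the world's x, y, z each as a share of 200 mm, from -1 to 1, a list of three; "rot": the turn, a rotation vector about the world's x, y, z each as a share of 90 degrees, from -1 to 1, a list of three. In form: {"travel": [[x, y, z], ...], "rot": [[wx, wy, wz], ...]}. A call has 1 to 10 rows; each row shifts and turns the commanded pose from where the row before left it; what a row does not reach is not made up. A row lasts 1/8 s, in which the tool goes at most 62.5 mm and 10.7 degrees, less where a joint would pass 70% of its speed; a pose out of reach is approached as far as the arm can. A call with a number of a shift or a turn outside -1 to 1 is refused whole. A call with a gripper value outside its range is refused whole. OPENING is the closure, from -1 (fully open) to 1 (shut), set as the call begins (- or left out, the last holds). The fingers move at their own pace and stop on an object; FORCE is the grip in N (left out, the last holds). Time passes only in rows, so rows that do not move let the fingers close. It gives the time, the measured TCP pose, the force, the opening and the grip force at its end, in the units of the state.
- manip.state(): the state, without advancing time (a new reading comes with each control period).
- manip.get_image(name): name is "scene" or "top" or "wrist"; returns (picture, depth): 384x512x3 uint8, blue, green, red; 384x512 float32, m along the optical axis (not along the pixel's ray), 0 where there is no reading.
- manip.camera_params(name): a dict with "vertical_fov" (degrees; the focal length in pixels is half the picture's height over the tangent of half this angle, whatever the lens; pixels are square), "cx", "cy" (the principal point, pixels), "R" (3x3) and "t" (3): a world point X has camera coordinates R X + t; the wrist camera has in their place "T_tool_cam" (4x4, takes a point from camera to tool coordinates, whose origin is the TCP and whose axes are the flange's). Camera axes: x right, y down, z forward; pixel columns grow to the right and rows downward; lengths in m; the calibration is good to about 2 mm. The wrist camera is an equidistant fisheye: a pixel r from the principal point sees the ray r / f radians off the axis. A picture is of the moment at which its call begins: read the wrist's pose just before it. camera_params takes no time and is no camera call.
- manip.close_job(): hands the job in; it is judged then, once.
Trained networks look in the newest picture that a camera, given by its name, has taken for a name from the list of things; names that differ only in an ending like _2 or _b are one class to them, and where a whole thing is asked for, a point or a joint stands for the part that bears it (a point fixed in the world has none). Each returns a list of dicts, best first, with "score" (0 to 1); they miss things now and then, are a little off and sometimes report something else, mostly with a low value. They report only what shows in the picture. A call takes as long as a camera call. They do not tell look-alikes from the thing itself.
- manip.outline_of(camera, label): "region" (384x512 bool, what is visible of it) and "rect" ([centre column, centre row, width, height] in pixels, round what is visible of it).
- manip.place_of(camera, label): "xy" ([column, row] in pixels: a listed point, or the origin of a listed thing).
The state is a dict: "clock": time; "q": joint angles; "dq": joint speeds; "effort": joint torques, N m; "eef_pos": TCP position; "orientation": TCP orientation; "wrist_force": force on the tool from outside, world axes, zero at the start; "ft_torque": the same for the moment, N m; "width": opening from 0.0 (shut) to 1.0 (fully open); "grasp_force": force on a finger pad.
Only numpy, scipy, OpenCV 4.12 (cv2) and the standard library are available. Lean on these libraries where they do the work, as an engineer would, in place of code of your own. Each camera call takes 0.05 s, during which the arm holds its last target. There are 200 camera calls.

## Working session

There is one attempt and no reset: what is moved stays moved. The work goes in short steps, Python scripts to look and compute and a shell command to move; the robot and the scene stay as the last step left them, time stands still between calls to the robot, and variables do not carry over. Pictures are saved under pics/ and viewed, at most 11 in all, crops included, and the job is handed in when it is done.

```bash
mkdir -p pics
cat > h.py <<'E'
import numpy as np, cv2
from scipy.spatial.transform import Rotation as Ro
from station import manip
def cam(n):
    p=manip.camera_params(n); f=192/np.tan(np.radians(p["vertical_fov"])/2); return p,f
def ray_to_world(n,u,v,d=None,z=None):
    p,f=cam(n); R=np.array(p["R"]);t=np.array(p["t"])
    r=np.array([(u-p["cx"])/f,(v-p["cy"])/f,1.]); o=-R.T@t; w=R.T@r
    return o+w*(d if d is not None else (z-o[2])/w[2])
def proj(n,X):
    p,f=cam(n); c=np.array(p["R"])@X+np.array(p["t"]); return c[:2]/c[2]*f+[p["cx"],p["cy"]]
E
python3 - <<'E'
from h import *
for n in ("scene","top"):
    im,d=manip.get_image(n); cv2.imwrite(f"pics/{n}0.png",im); np.save(f"{n}0.npy",d)
    for l in ("changeover","rail_mid","knob","lock_center","left_place","right_place"):
        for r in manip.place_of(n,l)[:3]:
            u,v=r["xy"]; dd=d[int(v),int(u)]
            print(n,l,np.round(r["xy"],1),round(r["score"],2),np.round(ray_to_world(n,u,v,d=dd),3))
s=manip.state();print(s["clock"],s["eef_pos"],s["orientation"])
E
```

```text
scene changeover [272.  207.7] 0.88 [0.595 0.044 0.075]
scene rail_mid [272.2 207.4] 0.58 [0.594 0.045 0.076]
scene knob [291.3 170.8] 0.77 [0.56  0.133 0.144]
scene lock_center [165.9 198.9] 0.96 [ 0.401 -0.189  0.078]
scene lock_center [167.1 238.8] 0.89 [ 0.53  -0.245  0.079]
scene lock_center [246.1 188.6] 0.69 [0.524 0.004 0.116]
scene left_place [296.3 186.7] 0.92 [0.577 0.145 0.086]
top changeover [235.5 211.1] 0.8 [0.527 0.084 0.095]
top rail_mid [235.8 209.2] 0.78 [0.534 0.083 0.082]
top rail_mid [219.  243.8] 0.42 [0.431 0.138 0.015]
top knob [214.1 198.2] 0.67 [0.561 0.143 0.146]
top lock_center [343.2 222.7] 0.72 [ 0.492 -0.236  0.093]
top lock_center [260.3 215.4] 0.69 [0.511 0.011 0.148]
top lock_center [325.4 260.8] 0.66 [ 0.38  -0.181  0.093]
top left_place [210.1 198.4] 0.92 [0.568 0.161 0.076]
top right_place [258.4 214.3] 0.97 [0.514 0.016 0.147]
0.7 [0.24748412 0.49114777 0.23133863] [7.26501048e-01 3.05643386e+00 4.34576337e-06]
```

View pics/top0.png

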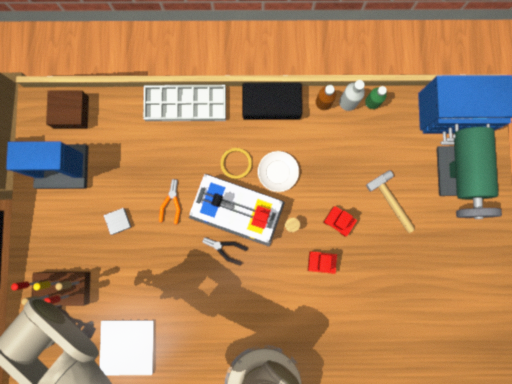

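View pics/scene0.png

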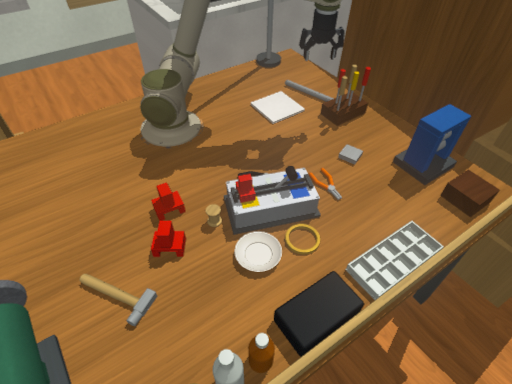

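Run:
```python
from h import *
for n in ("top","scene"):
    d=np.load(n+"0.npy"); p,f=cam(n); v,u=np.mgrid[:384,:512]
    c=np.stack([(u-p["cx"])/f*d,(v-p["cy"])/f*d,d],-1); X=(c-np.array(p["t"]))@np.array(p["R"])
    m=(d>0)&(abs(X[...,2]-.08)<.025)&(np.hypot(X[...,0]-.54,X[...,1]-.085)<.17)
    P=X[m]; r=cv2.minAreaRect((P[:,:2]*1000).astype(np.float32)); print(n,m.sum(),r,np.median(P[:,2]))
for l in ("rail_mid","left_place","right_place","knob","lock_center"):
  for n in ("top","scene"):
    z={"knob":.134,"lock_center":.114}.get(l,.08)
    for r in manip.place_of(n,l)[:3]:
        print(n,l,round(r["score"],2),np.round(ray_to_world(n,*r["xy"],z=z),4))
im=cv2.imread("pics/top0.png")[180:280,190:370]; a=cv2.resize(im,None,fx=4,fy=4,interpolation=2)
cv2.imwrite("pics/crop0.png",a)
```

```text
top 3178 ((530.6935424804688, 64.17086791992188), (293.8883361816406, 132.20852661132812), 70.24571990966797) 0.08060130480344366
scene 2834 ((533.6599731445312, 63.09954071044922), (293.3470458984375, 134.6717987060547), 70.25305938720703) 0.0795011021258849
top rail_mid 0.78 [0.5341 0.0834 0.08  ]
top rail_mid 0.42 [0.431  0.1334 0.08  ]
scene rail_mid 0.58 [0.5971 0.0427 0.08  ]
top left_place 0.92 [0.5671 0.1608 0.08  ]
scene left_place 0.92 [0.5725 0.1491 0.08  ]
top right_place 0.97 [0.5185 0.0156 0.08  ]
top knob 0.67 [0.5622 0.144  0.134 ]
scene knob 0.77 [0.5525 0.1402 0.134 ]
top lock_center 0.72 [ 0.4906 -0.2322  0.114 ]
top lock_center 0.69 [0.513  0.0103 0.114 ]
top lock_center 0.66 [ 0.3805 -0.1778  0.114 ]
scene lock_center 0.96 [ 0.4337 -0.1973  0.114 ]
scene lock_center 0.89 [ 0.556  -0.2501  0.114 ]
scene lock_center 0.69 [0.5229 0.0045 0.114 ]
```

View pics/crop0.png

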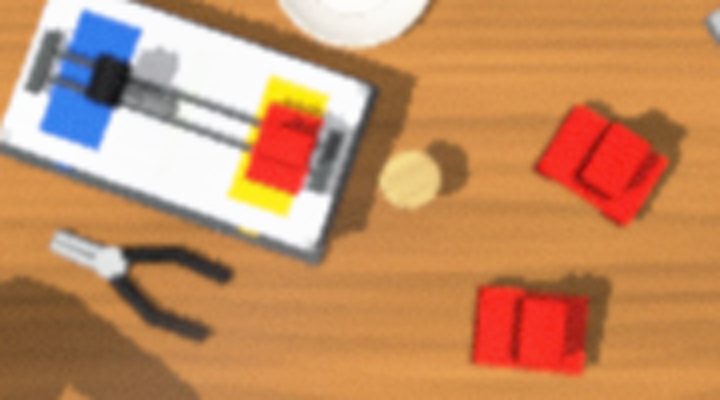

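The crop shows three red blocks, given here in top-image pixels: (260,215) astride the rail on the yellow field, and (343,222) and (325,261) loose on the bench. The one on the rail is clearly the smallest and stands at right_place, so that is the block meant. The lever leans to blue, with its knob at about (214,198). Next I move above the box for a close look.

```bash
python3 -m inch '{"travel":[[0.12,-0.21,0.08],[0.12,-0.21,0.08],[0.12,-0.21,0.08],[0.12,-0.21,0.08],[0.12,-0.21,0.08],[0.12,-0.21,0.08],[0.12,-0.21,0.08],[0.12,-0.21,0.08],[0.12,-0.21,0.06],[0.12,-0.21,0.0]],"rot":[[0,0,-0.096],[0,0,-0.096],[0,0,-0.096],[0,0,-0.096],[0,0,-0.096],[0,0,-0.096],[0,0,-0.096],[0,0,-0.096],[0,0,-0.096],[0,0,-0.096]]}' -1 25
cat >> h.py <<'E'
def wpose():
    s=manip.state(); T=np.eye(4);T[:3,:3]=Ro.from_rotvec(s["orientation"]).as_matrix();T[:3,3]=s["eef_pos"]; return T
def wray(T,u,v,z):
    p,f=cam("wrist"); r=np.array([u-p["cx"],v-p["cy"]])/f; a=np.hypot(*r)
    c=np.array([*(r/a*np.sin(a)),np.cos(a)]); M=T@np.array(p["T_tool_cam"]); w=M[:3,:3]@c; o=M[:3,3]
    return o+w*(z-o[2])/w[2]
def wproj(T,X):
    p,f=cam("wrist"); M=np.linalg.inv(T@np.array(p["T_tool_cam"])); c=(M@np.append(X,1))[:3]
    a=np.arctan2(np.hypot(c[0],c[1]),c[2]); return c[:2]/np.hypot(c[0],c[1])*a*f+[p["cx"],p["cy"]]
Z={"knob":.134,"lock_center":.114,"changeover":0}
def look(name,labels=("rail_mid","left_place","right_place","knob","lock_center")):
    T=wpose(); im,d=manip.get_image("wrist"); cv2.imwrite(f"pics/{name}.png",im); np.savez(f"{name}.npz",T=T,d=d)
    print(np.round(T,4).tolist())
    for l in labels:
        for r in manip.place_of("wrist",l)[:3]:
            print(l,round(r["score"],2),np.round(r["xy"],1),np.round(wray(T,*r["xy"],Z.get(l,.08)),4))
E
python3 - <<'E'
from h import *
print(manip.camera_params("wrist")); look("w1")
E
```

```text
clock: 2.45
eef_pos: [0.4883, 0.0696, 0.3723]
orientation: [2.625, 1.723, 0.003]
wrist_force: [-0.1, 2.1, -0.5]
width: 0.998
grasp_force: 0.0
{'vertical_fov': 65.70646984690485, 'cx': 257.82065324847025, 'cy': 194.3939422968359, 'T_tool_cam': array([[ 1.21990167e-03, -9.49120642e-01, -3.14910334e-01,
         8.20245116e-02],
       [ 9.99999171e-01,  1.02770881e-03,  7.76351189e-04,
         2.01791943e-04],
       [-4.13214813e-04, -3.14911020e-01,  9.49121109e-01,
        -1.40890009e-01],
       [ 0.00000000e+00,  0.00000000e+00,  0.00000000e+00,
         1.00000000e+00]])}
[[0.3977, 0.9175, 0.0021, 0.4883], [0.9175, -0.3977, -0.0001, 0.0696], [0.0007, 0.002, -1.0, 0.3723], [0.0, 0.0, 0.0, 1.0]]
rail_mid 0.96 [286. 133.] [0.5401 0.0831 0.08  ]
rail_mid 0.68 [288.4  91.3] [0.5669 0.1383 0.08  ]
left_place 0.98 [283.8  83.5] [0.5652 0.1513 0.08  ]
right_place 0.7 [287.  181.1] [0.514  0.0147 0.08  ]
knob 0.73 [287.9  94. ] [0.5592 0.1362 0.134 ]
lock_center 0.91 [289.5 192.4] [0.5117 0.008  0.114 ]
lock_center 0.72 [323.8 294.6] [ 0.501  -0.1859  0.114 ]
lock_center 0.71 [255.8 293.5] [ 0.3975 -0.1346  0.114 ]
```

View pics/w1.png

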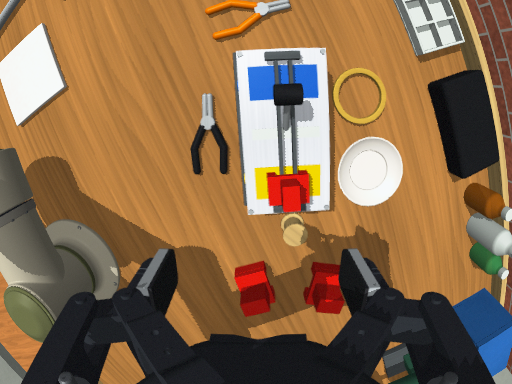

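The close view shows the lever knob at (288,94), the rail middle at (286,133), and the small lock on yellow at (289,190). The two bigger red blocks are on the bench at (255,290) and (325,288). I'll refine the box pose from depth.

Run:
```python
from h import *
D=np.load("w1.npz");T=D["T"];d=D["d"];p,f=cam("wrist");v,u=np.mgrid[:384,:512]
r=np.stack([u-p["cx"],v-p["cy"]],-1)/f; a=np.hypot(r[...,0],r[...,1])+1e-9; k=np.tan(a)/a
c=np.stack([r[...,0]*k*d,r[...,1]*k*d,d,np.ones_like(d)],-1); X=c@(T@np.array(p["T_tool_cam"])).T
near=(d>0)&(np.hypot(X[...,0]-.54,X[...,1]-.083)<.16)
m=near&(abs(X[...,2]-.08)<.008)
print(m.sum(),np.median(X[m][:,2]),cv2.minAreaRect((X[m][:,:2]*1000).astype(np.float32)))
im=cv2.imread("pics/w1.png"); h=cv2.cvtColor(im,cv2.COLOR_BGR2HSV)
for n,z,mm in (("fin",.148,near&((h[...,0]<8)|(h[...,0]>172))&(h[...,1]>150)&(X[...,2]>.14)),("red",0,near&((h[...,0]<8)|(h[...,0]>172))&(h[...,1]>150)&(X[...,2]>.07)),("knob",.14,near&(h[...,2]<90)&(X[...,2]>.115)),("blue",.08,near&m&(abs(h[...,0]-108)<10)&(h[...,1]>120)),("yel",.08,near&m&(abs(h[...,0]-25)<6)&(h[...,1]>150))):
    P=X[mm]; print(n,mm.sum(),P[:,:3].mean(0).round(4),P[:,2].max().round(4),cv2.minAreaRect((P[:,:2]*1000).astype(np.float32)))
```

```text
10898 0.07859365257922538 ((540.0653076171875, 83.74327850341797), (251.17710876464844, 131.19888305664062), 70.29129791259766)
fin 502 [0.5118 0.0118 0.1518] 0.3912 ((516.1123657226562, 22.687862396240234), (63.07552719116211, 24.02983283996582), 68.82402038574219)
red 1402 [0.5118 0.0146 0.124 ] 0.3912 ((515.737060546875, 20.500886917114258), (67.43634033203125, 59.125572204589844), 70.70172119140625)
knob 30677 [0.4943 0.0809 0.4418] 0.4794 ((504.3787841796875, 109.85481262207031), (116.14086151123047, 148.96914672851562), 69.15399932861328)
blue 1683 [0.5641 0.1574 0.0791] 0.0877 ((565.5699462890625, 154.4317169189453), (48.980682373046875, 99.25853729248047), 70.41424560546875)
yel 849 [0.5152 0.0184 0.0792] 0.0824 ((514.7374877929688, 13.414405822753906), (49.567626953125, 98.1976089477539), 70.48316955566406)
```

```bash
python3 -m inch '{"travel":[[0.0885,0.084,-0.175],[0.0885,0.084,-0.175],[0.0885,0.084,-0.175],[0.0885,0.083,-0.175],[0,0,0],[0,0,0]],"rot":[[0,0,0.02],[0,0,0.021],[0,0,0],[0,0,0],[0,0,0],[0,0,0]]}'
python3 -c "
from h import *
look('w2',('knob','left_place','rail_mid'))"
```

```text
clock: 3.5
eef_pos: [0.5581, 0.1385, 0.2328]
orientation: [2.563, 1.815, 0.002]
wrist_force: [-0.8, 0.4, -0.0]
width: 0.999
grasp_force: 0.0
[[0.3318, 0.9434, 0.0019, 0.5581], [0.9434, -0.3318, -0.0, 0.1385], [0.0006, 0.0018, -1.0, 0.2328], [0.0, 0.0, 0.0, 1.0]]
knob 0.96 [257.2 198.9] [0.5577 0.1371 0.134 ]
left_place 0.85 [259.8 167.5] [0.5651 0.1502 0.08  ]
left_place 0.45 [168.9 192.5] [0.4647 0.1573 0.08  ]
left_place 0.26 [262.8 307.1] [ 0.5102 -0.0195  0.08  ]
rail_mid 0.66 [256.7 232.1] [0.5382 0.0832 0.08  ]
```

View pics/w2.png

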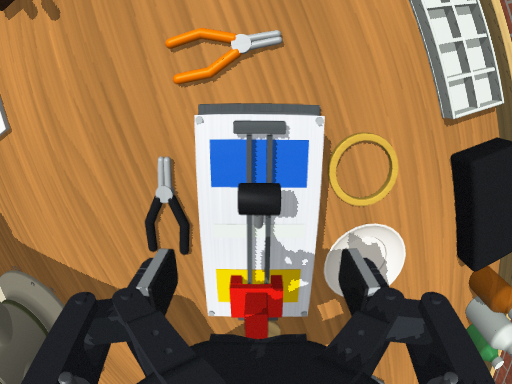

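Knob centred under the gripper at (259,198). Descend and pinch.

```bash
python3 -m inch '{"travel":[[0.002,-0.007,-0.2],[0,0,-0.2],[0,0,-0.195],[0,0,0],[0,0,0]],"rot":[[0,0,0],[0,0,0],[0,0,0],[0,0,0],[0,0,0]]}' -1 20
python3 -m inch '{"travel":[[0,0,0],[0,0,0],[0,0,0],[0,0,0],[0,0,0],[0,0,0],[0,0,0],[0,0,0]],"rot":[[0,0,0],[0,0,0],[0,0,0],[0,0,0],[0,0,0],[0,0,0],[0,0,0],[0,0,0]]}' 1 20
```

```text
clock: 4.32
eef_pos: [0.5596, 0.1367, 0.1143]
orientation: [2.564, 1.813, 0.004]
wrist_force: [-0.4, -0.5, -0.0]
width: 0.999
grasp_force: 0.0
clock: 5.32
eef_pos: [0.5587, 0.137, 0.1129]
orientation: [-2.565, -1.814, -0.001]
wrist_force: [-1.7, 1.5, 6.0]
width: 0.416
grasp_force: 25.7
```

```bash
python3 -m inch '{"travel":[[-0.0136,-0.038,0.031],[-0.0148,-0.0412,0.026],[-0.0157,-0.0438,0.021],[-0.0165,-0.046,0.015],[-0.0169,-0.047,0.009],[-0.0172,-0.048,0.003],[0,0,0],[0,0,0],[0,0,0]],"rot":[[0,0,0],[0,0,0],[0,0,0],[0,0,0],[0,0,0],[0,0,0],[0,0,0],[0,0,0],[0,0,0]]}'
python3 -c "
from h import *
look('w3',('knob','left_place','rail_mid'))"
```

```text
clock: 6.45
eef_pos: [0.5397, 0.084, 0.1335]
orientation: [2.565, 1.814, -0.001]
wrist_force: [-3.3, 0.4, 5.6]
width: 0.417
grasp_force: 24.5
[[0.333, 0.9429, -0.0002, 0.5397], [0.9429, -0.333, -0.0004, 0.084], [-0.0004, -0.0001, -1.0, 0.1335], [0.0, 0.0, 0.0, 1.0]]
knob 0.58 [257.  262.2] [0.5384 0.0804 0.134 ]
left_place 0.76 [259.1 112.6] [0.5652 0.1526 0.08  ]
rail_mid 0.6 [260.1 218.6] [0.5414 0.0827 0.08  ]
rail_mid 0.51 [258.1 111.1] [0.5649 0.1538 0.08  ]
```

View pics/w3.png

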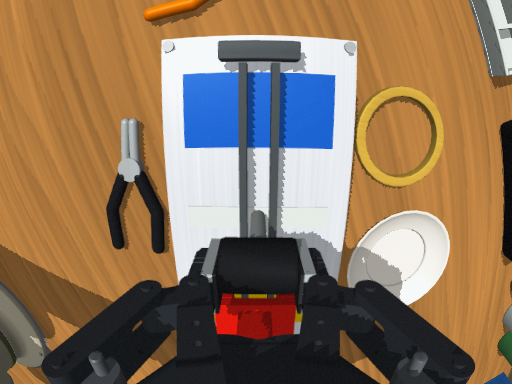

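```bash
python3 -m inch '{"travel":[[0,0,0],[0,0,0],[0,0,0],[0,0,0],[0,0,0.1],[0,0,0.2],[0,0,0.2],[0,0,0],[0,0,0]],"rot":[[0,0,0],[0,0,0],[0,0,0],[0,0,0],[0,0,0],[0,0,0],[0,0,0],[0,0,0],[0,0,0]]}' -1
python3 - <<'E'
from h import *
Z["knob"]=.155
look('w4',('knob','left_place','rail_mid','lock_center'))
T=wpose();D=np.load("w4.npz");d=D["d"];p,f=cam("wrist");v,u=np.mgrid[:384,:512]
r=np.stack([u-p["cx"],v-p["cy"]],-1)/f; a=np.hypot(r[...,0],r[...,1])+1e-9; k=np.tan(a)/a
c=np.stack([r[...,0]*k*d,r[...,1]*k*d,d,np.ones_like(d)],-1); X=c@(T@np.array(p["T_tool_cam"])).T
m=(d>0)&(np.hypot(X[...,0]-.54,X[...,1]-.084)<.03)&(X[...,2]>.12)&(X[...,2]<.19)
B=(X[m][:,:2]-[.5401,.0838])@np.array([[.941,.338],[-.338,.941]]); print(m.sum(),X[m][:,2].max(),B.min(0),B.max(0))
t=X[m][:,2]>np.percentile(X[m][:,2],70); print("top strip",B[t].mean(0))
E
```

```text
clock: 7.78
eef_pos: [0.5394, 0.0839, 0.2326]
orientation: [-2.564, -1.814, 0.001]
wrist_force: [-0.6, -1.3, -0.8]
width: 1.001
grasp_force: 0.0
[[0.3331, 0.9429, -0.0011, 0.5394], [0.9429, -0.3331, 0.0, 0.0839], [-0.0004, -0.0011, -1.0, 0.2326], [0.0, 0.0, 0.0, 1.0]]
knob 0.98 [254.8 196.4] [0.5402 0.092  0.155 ]
left_place 0.81 [258.5 107.3] [0.5649 0.1533 0.08  ]
rail_mid 0.56 [257.  180.9] [0.5387 0.0833 0.08  ]
lock_center 0.8 [254.8 264.5] [0.5105 0.0099 0.114 ]
1703 0.16864498881313705 [-0.01812867 -0.00661972] [0.01793113 0.02020455]
top strip [-0.00031464  0.00665426]
```

View pics/w4.png

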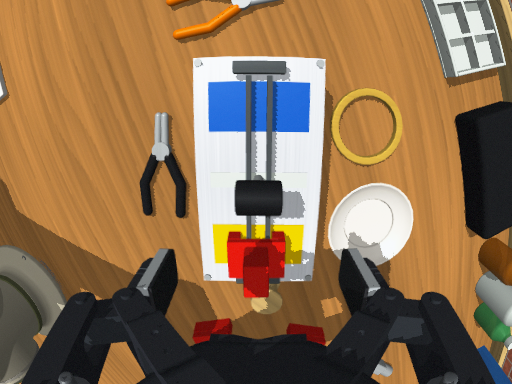

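The knob looks about 7 mm short of upright. I'll check this against the predicted silhouette.

Run:
```python
from h import *
T=np.load("w4.npz")["T"]; c0=np.array([.5401,.0838,0]); yd=np.array([.338,.941,0]); xd=np.array([.941,-.338,0])
im=cv2.imread("pics/w4.png"); g=im.max(2); col=g[165:230,258]; print(col.tolist())
for th in (-.12,-.08,-.04,0,.04):
    k=c0+yd*-85e-3*np.sin(th)+[0,0,.07+.085*np.cos(th)]
    P=[wproj(T,k-xd*.018+.014*(yd*np.cos(a)+np.array([0,0,np.sin(a)]))) for a in np.linspace(0,6.28,60)]+[wproj(T,k+xd*.018+.014*(yd*np.cos(a)+np.array([0,0,np.sin(a)]))) for a in np.linspace(0,6.28,60)]
    print(th,wproj(T,k).round(1),np.min(P,0).round(1),np.max(P,0).round(1))
print(wproj(T,c0+[0,0,.08]), wproj(T,c0+yd*.05-xd*0+[0,0,.08]))
bl=cv2.cvtColor(im,cv2.COLOR_BGR2HSV); m=(abs(bl[...,0].astype(int)-108)<10)&(bl[...,1]>120); m[:70]=0;m[145:]=0;m[:,:200]=0;m[:,320:]=0
r=np.where(m.any(1))[0]; print("blue rows",r.min(),r.max(),"pred",wproj(T,c0+yd*.1-xd*.04+[0,0,.08]),wproj(T,c0+yd*.05-xd*.04+[0,0,.08]))
```

```text
[241, 240, 241, 240, 240, 240, 239, 225, 239, 220, 107, 108, 107, 106, 104, 40, 22, 22, 26, 26, 29, 29, 29, 32, 32, 35, 34, 36, 39, 41, 45, 46, 50, 51, 48, 47, 42, 38, 40, 38, 33, 32, 30, 30, 28, 27, 24, 26, 24, 18, 93, 223, 242, 241, 241, 240, 241, 241, 236, 227, 244, 243, 244, 243, 243]
-0.12 [258.3 193.2] [233.7 175. ] [283.  211.3]
-0.08 [258.2 197.4] [233.7 179.3] [282.9 215.5]
-0.04 [258.2 201.6] [233.8 183.6] [282.7 219.6]
0 [258.2 205.7] [233.9 187.8] [282.6 223.6]
0.04 [258.2 209.7] [234.  191.8] [282.4 227.5]
[258.15025804 179.99257196] [258.48954973 131.28168609]
blue rows 81 131 pred [217.6358986   81.20170618] [218.13933901 131.39426781]
```

The lever is at about −0.08 rad, since the pads slid on the knob. I'll regrasp with more grip and finish the swing.

```bash
python3 -m inch '{"travel":[[0.015,0.031,-0.1],[0,0,-0.2],[0,0,-0.195],[0,0,0],[0,0,0]],"rot":[[0,0,0],[0,0,0],[0,0,0],[0,0,0],[0,0,0]]}' -1 70
python3 -m inch '{"travel":[[0,0,0],[0,0,0],[0,0,0],[0,0,0],[0,0,0],[0,0,0],[-0.0057,-0.016,0.001],[-0.0057,-0.016,0.001],[0,0,0],[0,0,0]],"rot":[[0,0,0],[0,0,0],[0,0,0],[0,0,0],[0,0,0],[0,0,0],[0,0,0],[0,0,0],[0,0,0],[0,0,0]]}' 1 70
cat >> h.py <<'E'
c0=np.array([.5401,.0838,0]); yd=np.array([.338,.941,0]); xd=np.array([.941,-.338,0])
def lever(name):
    T=wpose(); im,_=manip.get_image("wrist"); cv2.imwrite(f"pics/{name}.png",im); g=im.max(2)
    print(T[:3,3].round(4))
    a=np.linspace(0,6.28,60)[:,None]
    for th in np.arange(-.16,.17,.04):
        k=c0-yd*.085*np.sin(th)+[0,0,.07+.085*np.cos(th)]
        rows=[]
        for o in (-.01,0,.01):
            Q=[wproj(T,q) for q in k+xd*o+.014*(yd*np.cos(a)+np.array([0,0,1])*np.sin(a))]; rows.append((np.min(Q,0)[1],np.max(Q,0)[1]))
        print(round(th,2),wproj(T,k).round(0),np.round(rows,1).tolist())
    c=int(round(wproj(T,k)[0])); r=int(wproj(T,k)[1]); 
    for cc in (c-10,c,c+10): print(cc,r-60,g[r-60:r+30,cc].tolist())
E
python3 -c "
from h import *
lever('w5')"
```

```text
clock: 8.65
eef_pos: [0.5435, 0.0901, 0.1357]
orientation: [2.564, 1.813, 0.002]
wrist_force: [-0.0, 0.8, 0.8]
width: 1.004
grasp_force: 0.0
clock: 9.9
eef_pos: [0.5402, 0.0856, 0.1355]
orientation: [-2.563, -1.813, -0.004]
wrist_force: [-2.4, 8.1, 5.4]
width: 0.411
grasp_force: 70.5
[0.5402 0.0856 0.1355]
-0.16 [258. 254.] [[224.0, 283.0], [224.2, 283.2], [224.2, 283.2]]
-0.12 [258. 260.] [[230.8, 289.3], [231.0, 289.5], [231.1, 289.5]]
-0.08 [258. 267.] [[237.5, 295.3], [237.7, 295.6], [237.8, 295.6]]
-0.04 [258. 273.] [[243.9, 301.1], [244.1, 301.4], [244.2, 301.3]]
0.0 [258. 279.] [[250.1, 306.6], [250.3, 306.8], [250.3, 306.8]]
0.04 [258. 284.] [[256.0, 311.7], [256.2, 312.0], [256.2, 311.9]]
0.08 [258. 289.] [[261.5, 316.5], [261.8, 316.7], [261.8, 316.7]]
0.12 [258. 294.] [[266.8, 320.9], [267.0, 321.2], [267.1, 321.1]]
0.16 [258. 299.] [[271.8, 325.0], [272.0, 325.3], [272.0, 325.2]]
248 238 [132, 132, 130, 126, 125, 126, 123, 123, 80, 24, 15, 19, 22, 20, 23, 21, 26, 26, 27, 24, 27, 29, 26, 29, 31, 32, 33, 29, 33, 36, 37, 39, 40, 40, 40, 41, 41, 42, 40, 38, 40, 39, 36, 35, 34
[... 297 characters left out ...]
25, 26, 25, 24, 28, 32, 29, 31, 36, 30, 34, 36, 36, 35, 38, 37, 38, 39, 39, 40, 40, 39, 39, 36, 38, 39, 36, 34, 35, 34, 30, 30, 23, 19, 21, 19, 19, 17, 19, 21, 20, 16, 21, 15, 16, 61, 103, 102, 114, 138, 144, 143, 161, 229, 197, 138, 141, 139, 139, 140, 140, 140, 141, 142, 142, 142, 141, 143, 143, 143, 143]
268 238 [81, 81, 82, 83, 76, 66, 69, 69, 49, 20, 18, 20, 22, 22, 25, 23, 23, 25, 26, 24, 27, 28, 26, 28, 27, 28, 30, 29, 33, 31, 34, 33, 34, 36, 40, 34, 36, 40, 39, 38, 38, 40, 37, 38, 35, 35, 34, 34, 36, 30, 33, 32, 34, 29, 30, 31, 30, 27, 15, 20, 18, 15, 17, 19, 65, 102, 103, 120, 139, 144, 144, 145, 140, 115, 100, 100, 101, 100, 101, 101, 99, 99, 103, 101, 102, 102, 102, 101, 102, 102]
```

```bash
python3 -m inch '{"travel":[[-0.003,-0.0085,0],[-0.003,-0.0085,0],[0,0,0],[0,0,0]],"rot":[[0,0,0],[0,0,0],[0,0,0],[0,0,0]]}'
python3 -c "
from h import *
lever('w6')" | grep -v '^2[456]8'
python3 -m inch '{"travel":[[0,0,0],[0,0,0],[0,0,0],[0,0,0],[0,0,0.1],[0,0,0.2],[0,0,0.2],[0,0,0],[0,0,0]],"rot":[[0,0,0],[0,0,0],[0,0,0],[0,0,0],[0,0,0],[0,0,0],[0,0,0],[0,0,0],[0,0,0]]}' -1
python3 -c "
from h import *
lever('w7')"
```

```text
clock: 10.45
eef_pos: [0.5391, 0.0825, 0.1355]
orientation: [-2.563, -1.812, -0.005]
wrist_force: [-2.4, 10.3, 5.3]
width: 0.413
grasp_force: 70.4
[0.5391 0.0825 0.1355]
-0.16 [258. 248.] [[217.5, 277.2], [217.7, 277.4], [217.8, 277.4]]
-0.12 [258. 254.] [[224.5, 283.6], [224.7, 283.9], [224.7, 283.8]]
-0.08 [258. 261.] [[231.3, 289.8], [231.5, 290.1], [231.5, 290.0]]
-0.04 [258. 267.] [[237.9, 295.7], [238.0, 296.0], [238.1, 295.9]]
0.0 [258. 273.] [[244.2, 301.3], [244.4, 301.6], [244.4, 301.5]]
0.04 [258. 279.] [[250.2, 306.6], [250.4, 306.9], [250.4, 306.8]]
0.08 [258. 284.] [[255.9, 311.6], [256.1, 311.8], [256.1, 311.8]]
0.12 [258. 289.] [[261.3, 316.1], [261.5, 316.4], [261.5, 316.3]]
0.16 [258. 294.] [[266.5, 320.4], [266.7, 320.7], [266.7, 320.6]]
clock: 11.62
eef_pos: [0.5389, 0.0803, 0.234]
orientation: [-2.564, -1.814, 0.001]
wrist_force: [0.2, -0.2, 0.3]
width: 1.003
grasp_force: 0.0
[0.5389 0.0803 0.234 ]
-0.16 [257. 184.] [[165.7, 201.9], [165.8, 202.0], [165.9, 202.0]]
-0.12 [257. 188.] [[170.1, 206.2], [170.2, 206.3], [170.3, 206.3]]
-0.08 [257. 193.] [[174.5, 210.4]
[... 913 characters left out ...]
 119, 120, 118, 119, 118, 119, 120, 119, 119, 113, 22, 21, 27, 26, 27, 29, 31, 31, 30, 33, 34, 34, 39, 40, 38, 40, 44, 42, 42, 43, 40, 39, 40, 34, 32, 33, 31, 30, 30, 26, 25, 26, 23, 19, 88, 198, 232, 243, 243, 243, 244, 243, 243, 243, 243, 244, 243, 243, 235, 187, 148, 147, 151, 191, 230, 233, 233, 200, 125, 103, 104]
267 156 [89, 90, 89, 89, 90, 90, 90, 91, 89, 91, 89, 90, 90, 89, 91, 89, 91, 90, 89, 92, 92, 90, 93, 91, 92, 91, 91, 90, 78, 21, 19, 23, 27, 30, 29, 25, 31, 29, 30, 33, 36, 34, 38, 39, 39, 46, 43, 45, 45, 42, 37, 40, 36, 36, 34, 29, 30, 30, 27, 27, 24, 22, 23, 28, 51, 76, 96, 94, 94, 96, 94, 94, 94, 92, 93, 92, 94, 90, 91, 123, 146, 133, 124, 146, 148, 149, 148, 145, 139, 138]
```

Lever measured at about +0.01 rad, so it is at off and released. During the pause I move above the lock and check it.

```bash
python3 -m inch '{"travel":[[0,0,0],[0,0,0],[0,0,0],[0,0,0],[0,0,0],[-0.043,-0.115,0],[-0.043,-0.115,0],[-0.043,-0.115,0],[0,0,0],[0,0,0]],"rot":[[0,0,0],[0,0,0],[0,0,0],[0,0,0],[0,0,0],[0,0,0],[0,0,0],[0,0,0],[0,0,0],[0,0,0]]}'
python3 - <<'E'
from h import *
look('w8',('lock_center',))
T=np.load("w8.npz")["T"]; im=cv2.imread("pics/w8.png"); h=cv2.cvtColor(im,cv2.COLOR_BGR2HSV)
m=(((h[...,0]<8)|(h[...,0]>172))&(h[...,1]>150)).astype(np.uint8)
n,lab,st,ce=cv2.connectedComponentsWithStats(m)
for i in range(1,n):
    if st[i][4]>200: print(st[i],ce[i].round(1))
for s in (-.070,-.075,-.080,-.085):
    print(s,[wproj(T,c0+yd*(s+b)+xd*a+[0,0,z]).round(1).tolist() for a,b,z in ((-.012,.018,.148),(.012,.018,.148),(-.012,-.018,.148),(.012,-.018,.148),(-.03,.022,.108),(.03,.022,.108))])
E
```

```text
clock: 12.92
eef_pos: [0.5137, 0.0118, 0.2348]
orientation: [2.565, 1.814, 0.001]
wrist_force: [0.5, 0.1, -0.7]
width: 1.003
grasp_force: 0.0
[[0.3331, 0.9429, 0.0003, 0.5137], [0.9429, -0.3331, 0.0002, 0.0118], [0.0003, 0.0002, -1.0, 0.2348], [0.0, 0.0, 0.0, 1.0]]
lock_center 0.97 [305.9 334.3] [ 0.5082 -0.1821  0.114 ]
lock_center 0.92 [209.4 322.5] [ 0.4058 -0.1243  0.114 ]
lock_center 0.88 [256.9 194.7] [0.5117 0.0071 0.114 ]
[ 225  162   63   62 3241] [255.9 190.7]
[ 186  280   55   66 2416] [211.5 311.5]
[ 278  287   54   60 2124] [306.5 314.8]
-0.07 [[242.8, 172.4], [273.2, 172.5], [243.2, 214.7], [272.2, 214.8], [225.4, 157.5], [290.6, 157.9]]
-0.075 [[242.9, 178.5], [273.1, 178.6], [243.3, 220.2], [272.1, 220.4], [225.5, 162.8], [290.4, 163.2]]
-0.08 [[242.9, 184.5], [272.9, 184.7], [243.4, 225.7], [271.9, 225.8], [225.6, 168.1], [290.2, 168.5]]
-0.085 [[243.0, 190.5], [272.8, 190.6], [243.4, 231.0], [271.8, 231.2], [225.7, 173.3], [290.1, 173.7]]
```

View pics/w8.png

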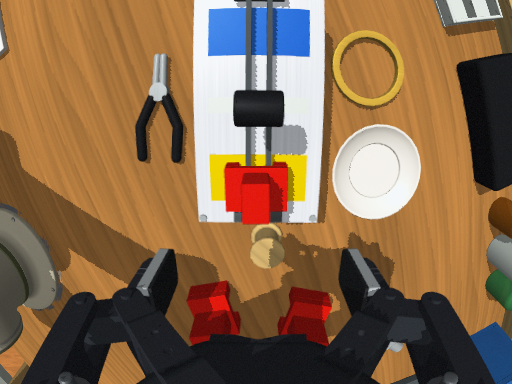

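The lock stands square on yellow at rows 162–223 and columns 225–287, which matches its predicted seat. The lever knob is at (258,108) and stayed at off. Now grasp the fin.

```bash
python3 -m inch '{"travel":[[0,0.006,-0.2],[0,0,-0.2],[0,0,-0.2],[0,0,0],[0,0,0]],"rot":[[0,0,0],[0,0,0],[0,0,0],[0,0,0],[0,0,0]]}' -1 50
python3 -m inch '{"travel":[[0,0,0],[0,0,0],[0,0,0],[0,0,0],[0,0,0],[0,0,0],[0,0,0],[0,0,0]],"rot":[[0,0,0],[0,0,0],[0,0,0],[0,0,0],[0,0,0],[0,0,0],[0,0,0],[0,0,0]]}' 1 50
```

```text
clock: 13.65
eef_pos: [0.5144, 0.0127, 0.1161]
orientation: [2.563, 1.814, 0.002]
wrist_force: [-0.2, -0.3, 0.2]
width: 0.999
grasp_force: 0.0
clock: 14.65
eef_pos: [0.5136, 0.0125, 0.1152]
orientation: [2.565, 1.814, 0.001]
wrist_force: [-1.9, 1.2, 5.7]
width: 0.273
grasp_force: 50.0
```

```bash
python3 -m inch '{"travel":[[0,0,0.1],[0,0,0.225],[0,0,0.225],[0,0,0],[0.0645,0.177,0],[0.0645,0.177,0],[0.0645,0.177,0],[0.0645,0.1765,0],[0,0,0],[0,0,0]],"rot":[[0,0,0],[0,0,0],[0,0,0],[0,0,0],[0,0,0],[0,0,0],[0,0,0],[0,0,0],[0,0,0],[0,0,0]]}'
python3 - <<'E'
from h import *
T=wpose(); im,d=manip.get_image("wrist"); cv2.imwrite("pics/w9.png",im)
s=manip.state(); e=np.array(s["eef_pos"])-c0; print(e@yd,e@xd,e[2],s["width"])
for b in(.043,.0): print(wproj(T,c0+yd*(.075+.018)+[0,0,.148+.11]),wproj(T,c0+yd*(.075+.022)+[0,0,.108+.11]-xd*.03),wproj(T,c0+yd*(.075+.022)+[0,0,.108+.11]+xd*.03))
E
```

```text
clock: 15.9
eef_pos: [0.5646, 0.1537, 0.2233]
orientation: [-2.564, -1.813, 0.004]
wrist_force: [-0.4, -0.6, -2.5]
width: 0.273
grasp_force: 49.6
0.07377274457831196 -0.00040611223284093466 0.22373944199703738 0.2743564167101317
[258.29401875 258.56709699] [202.4224685 212.686877 ] [314.3049419  213.43431229]
[258.29401875 258.56709699] [202.4224685 212.686877 ] [314.3049419  213.43431229]
```

View pics/w9.png

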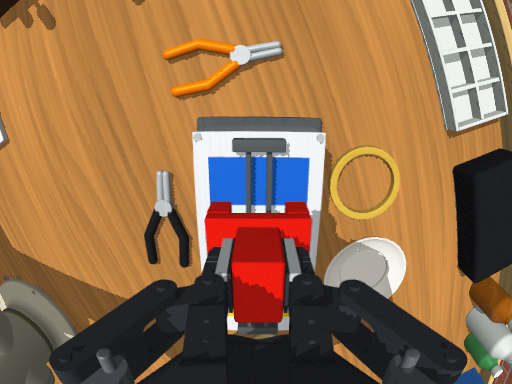

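Held square and centred over the rail above the blue field (block shoulders at columns 205–311). Lower it.

```bash
python3 -m inch '{"travel":[[0,0,-0.15],[0,0,-0.15],[0,0,-0.12],[0,0,-0.07],[0,0,-0.04],[0,0,-0.018],[0,0,0],[0,0,0]],"rot":[[0,0,0],[0,0,0],[0,0,0],[0,0,0],[0,0,0],[0,0,0],[0,0,0],[0,0,0]]}'
```

```text
clock: 16.95
eef_pos: [0.5653, 0.1541, 0.1156]
orientation: [2.564, 1.814, 0.001]
wrist_force: [-0.7, -1.2, -1.8]
width: 0.278
grasp_force: 49.7
```

```bash
python3 -m inch '{"travel":[[0,0,-0.005],[0,0,0],[0,0,0]],"rot":[[0,0,0],[0,0,0],[0,0,0]]}'
python3 -m inch '{"travel":[[0,0,0],[0,0,0],[0,0,0],[0,0,0],[0,0,0.1],[0,0,0.225],[0,0,0.225],[0,0,0],[0,0,0]],"rot":[[0,0,0],[0,0,0],[0,0,0],[0,0,0],[0,0,0],[0,0,0],[0,0,0],[0,0,0],[0,0,0]]}' -1
python3 - <<'E'
from h import *
T=wpose(); im,d=manip.get_image("wrist"); cv2.imwrite("pics/w10.png",im)
h=cv2.cvtColor(im,cv2.COLOR_BGR2HSV); m=(((h[...,0]<8)|(h[...,0]>172))&(h[...,1]>150)).astype(np.uint8)
n,lab,st,ce=cv2.connectedComponentsWithStats(m)
for i in range(1,n):
    if st[i][4]>200: print(st[i],ce[i].round(1))
for s in (.07,.075,.08):
    print(s,[wproj(T,c0+yd*(s+b)+xd*a+[0,0,z]).round(1).tolist() for a,b,z in ((-.012,-.018,.148),(.012,-.018,.148),(-.03,.022,.108),(.03,.022,.108))])
E
```

```text
clock: 17.32
eef_pos: [0.5653, 0.1541, 0.1152]
orientation: [2.564, 1.814, 0.002]
wrist_force: [-2.3, -0.7, 6.0]
width: 0.271
grasp_force: 50.7
clock: 18.45
eef_pos: [0.5647, 0.154, 0.2233]
orientation: [-2.564, -1.814, 0.002]
wrist_force: [0.7, 0.5, -1.0]
width: 1.002
grasp_force: 0.0
[ 226  165   66   65 3524] [258.8 194.6]
0.07 [[243.0, 232.7], [272.8, 232.9], [224.6, 172.2], [291.9, 172.6]]
0.075 [[242.9, 227.1], [273.0, 227.3], [224.4, 166.7], [292.1, 167.2]]
0.08 [[242.8, 221.4], [273.1, 221.6], [224.3, 161.2], [292.3, 161.7]]
```

View pics/w10.png

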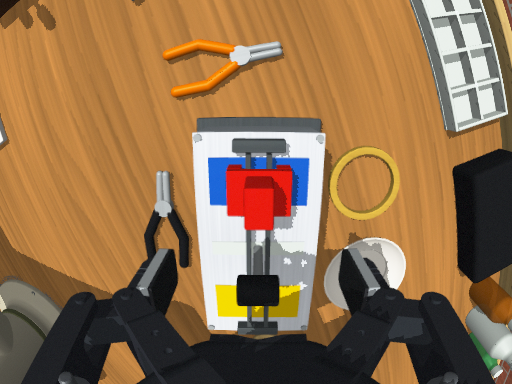

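The lock is seated at +75 mm on blue, square: pixels 226–292 × 165–230 match the prediction. The knob is at (258,291). Now regrasp the lever.

```bash
python3 -m inch '{"travel":[[-0.0415,-0.1185,0],[-0.0415,-0.1185,0],[-0.0415,-0.1185,0],[0,0,0],[0,0,-0.15],[0,0,-0.15],[0,0,-0.15],[0,0,0],[0,0,0]],"rot":[[0,0,0],[0,0,0],[0,0,0],[0,0,0],[0,0,0],[0,0,0],[0,0,0],[0,0,0],[0,0,0]]}' -1 70
python3 -m inch '{"travel":[[0,0,0],[0,0,0],[0,0,0],[0,0,0],[0,0,0],[0,0,0],[0,0,0]],"rot":[[0,0,0],[0,0,0],[0,0,0],[0,0,0],[0,0,0],[0,0,0],[0,0,0]]}' 1 70
```

```text
clock: 19.62
eef_pos: [0.5408, 0.0833, 0.1349]
orientation: [2.564, 1.814, 0.001]
wrist_force: [-0.1, 0.4, 0.4]
width: 1.001
grasp_force: 0.0
clock: 20.5
eef_pos: [0.5395, 0.0833, 0.1349]
orientation: [-2.564, -1.813, 0.001]
wrist_force: [-6.4, 1.9, 6.2]
width: 0.412
grasp_force: 70.7
```

```bash
python3 -m inch '{"travel":[[-0.0172,-0.048,-0.003],[-0.0169,-0.047,-0.009],[-0.0165,-0.046,-0.015],[-0.0157,-0.0438,-0.021],[-0.0148,-0.0412,-0.026],[-0.0136,-0.038,-0.031],[0,0,0],[-0.01,-0.028,-0.024],[0,0,0],[0,0,0]],"rot":[[0,0,0],[0,0,0],[0,0,0],[0,0,0],[0,0,0],[0,0,0],[0,0,0],[0,0,0],[0,0,0],[0,0,0]]}'
```

```text
clock: 21.75
eef_pos: [0.5193, 0.0271, 0.1105]
orientation: [-2.563, -1.812, -0.007]
wrist_force: [-5.2, 15.3, 20.4]
width: 0.408
grasp_force: 79.2
```

```bash
python3 -m inch '{"travel":[[0,0,0],[0,0,0],[0,0,0],[0,0,0],[0,0,0.1],[0,0,0.2],[0,0,0.3],[0,0,0],[0,0,0]],"rot":[[0,0,0],[0,0,0],[0,0,0],[0,0,0],[0,0,0],[0,0,0],[0,0,0],[0,0,0],[0,0,0]]}' -1
python3 - <<'E'
from h import *
T=wpose(); im,d=manip.get_image("wrist"); cv2.imwrite("pics/w11.png",im)
a=np.linspace(0,6.28,60)[:,None]
for th in (.56,.6,.64,.68,.72):
    k=c0-yd*.085*np.sin(th)+[0,0,.07+.085*np.cos(th)]
    Q=[wproj(T,q) for q in k+.014*(yd*np.cos(a)+np.array([0,0,1])*np.sin(a))]; print(th,wproj(T,k).round(1),np.min(Q,0)[1].round(1),np.max(Q,0)[1].round(1))
c,r=wproj(T,k); g=im.max(2); print(int(r)-35,g[int(r)-35:int(r)+30,int(c)].tolist(), g[int(r)-35:int(r)+30,int(c)+8].tolist())
h=cv2.cvtColor(im,cv2.COLOR_BGR2HSV); m=(((h[...,0]<8)|(h[...,0]>172))&(h[...,1]>150)).astype(np.uint8)
n,lab,st,ce=cv2.connectedComponentsWithStats(m); print([x.tolist() for x in st[1:] if x[4]>200])
print([wproj(T,c0+yd*(.075+b)+xd*e+[0,0,z]).round(1).tolist() for e,b,z in ((-.012,-.018,.148),(.012,-.018,.148),(-.03,.022,.108),(.03,.022,.108))])
E
```

```text
clock: 22.88
eef_pos: [0.5189, 0.0245, 0.2277]
orientation: [-2.564, -1.814, 0.001]
wrist_force: [-0.0, -0.3, -0.5]
width: 1.002
grasp_force: 0.0
0.56 [257.3 181.2] 163.5 198.9
0.6 [257.3 184. ] 166.5 201.5
0.64 [257.3 186.6] 169.3 203.9
0.68 [257.3 189. ] 171.9 206.1
0.72 [257.3 191.2] 174.3 208.1
156 [178, 179, 177, 176, 179, 178, 178, 177, 179, 178, 177, 178, 178, 177, 178, 178, 177, 173, 50, 27, 21, 25, 26, 25, 28, 30, 33, 32, 33, 36, 42, 42, 47, 45, 45, 46, 45, 40, 36, 35, 29, 32, 26, 30, 26, 26, 26, 28, 24, 20, 49, 155, 239, 239, 239, 239, 239, 239, 239, 235, 236, 236, 237, 237, 237] [103, 104, 105, 104, 105, 106, 93, 92, 94, 95, 93, 95, 94, 89, 96, 101, 154, 149, 76, 23, 23, 21, 24, 31, 29, 29, 29, 30, 31, 32, 37, 40, 41, 41, 43, 42, 43, 40, 36, 34, 34, 30, 32, 29, 27, 27, 25, 24, 19, 23, 24, 44, 70, 70, 90, 94, 114, 114, 113, 111, 113, 96, 96, 100, 115]
[[225, 9, 69, 60, 3619], [186, 290, 55, 56, 1941], [277, 296, 54, 50, 1643]]
[[241.6, 48.5], [274.7, 48.7], [223.7, 13.3], [293.2, 13.7]]
```

View pics/w11.png

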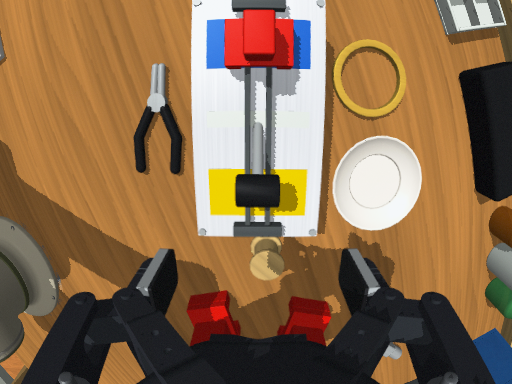

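The picture shows the lever fully over to yellow, with the knob at (258,190), matching a lean of 0.70 to 0.72 rad. The lock is square on blue at (259,40) and the bystanders are undisturbed. The gripper is open and clear, so I hand in.

```bash
python3 -c "
from station import manip
print(manip.close_job())"
```

```text
the job is handed in; nothing more can be done
None
```

The supply is changed over and the job was handed in at about 23 s: the lever was brought to centre off in two pinches (the first slipped, leaving it about 0.08 rad short), released and left there over two seconds, then the lock was moved square onto the blue field and the lever pushed fully right (measured 0.70–0.72 rad).

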